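# Dry-fit a lap joint on the bonding plate

### The arm

A 6-joint arm with a two-finger parallel gripper is mounted at the origin on the work surface. World frame = base frame: x ahead of the robot, y to its left, z up, the work surface at z = 0. Lengths are in m, angles in degrees, forces in N, time in s.
With the tool pointing down it reaches from about 0.4 to 0.825 m from the base axis. Payload 7 kg.
Tool frame: the origin (TCP) lies midway between the tips of the shut fingers; the grasp point (between the pads) lies ctrl.tcp_to_grasp behind it (ctrl.tcp_to_grasp is the distance from the TCP to the grasp point, in m); z points along the fingers, y is the line along which they close (so a half turn about z gives the same grasp; the last joint's range is limited). The gripper opens to 88 mm and grips with 3 to 60 N. Pads are 19 mm wide; open, the fingers measure 130 mm over their backs; the gripper's body (78 mm by 193 mm) begins 47 mm behind the grasp point.
Start: joints at [93.111, 20.546, 0.682, 0, -70.136, -16.507], TCP at [0.156, 0.657, 0.227] pointing down, gripper open.
Joint ranges: [-176.03, 176.03], [-82.01, 121.73], [-58.28, 71.71], [-173.87, 95.51], [-174.79, -0.11], [-173.66, 173.66]. Speed limits (degrees/s): [136.94, 136.94, 172.46, 180, 180, 180].

### API

Orientations are given as [roll, pitch, yaw] about the fixed x, y, z axes, in that order (R = Rz(yaw) Ry(pitch) Rx(roll)).
In Python, from plant import ctrl, imaging, close_job gives the robot as it stands.
- The arm moves only by the shell command python3 -m crank 'ROWS'. ROWS is JSON, a list of rows, each a list of 3 entries, a list of its own where there are three numbers: the shift along the world's x, y, z in m, then the turn, a rotation vector about the world's x, y, z in degrees, then the opening, from -1 (shut) to 1 (fully open), so that 0 is half open. A call has 1 to 12 rows; each row shifts and turns the commanded pose from where the row before left it; what a row does not reach is not made up. A row lasts 1/10 s, in which the tool goes at most 50 mm and 8.59 degrees, less where a joint would pass 70% of its speed; a pose out of reach is approached as far as the arm can. A call is refused whole if a number of a shift passes 0.05 or a number of a turn 8.59, either way. A call with a gripper value outside its range is refused whole. The fingers move at their own pace and stop on an object; the grip force is fixed at half the most. Time passes only in rows, so rows that do not move let the fingers close. It gives the time, the measured TCP pose, the force, the opening and the grip force at its end, in the units of the state.
- ctrl.get_obs(): the state, without advancing time (a new reading comes with each control period).
- imaging.snapshot(name): name is "side" or "top" or "wrist"; returns (picture, depth): 420x560x3 uint8, blue, green, red; 420x560 float32, m along the optical axis (not along the pixel's ray), 0 where there is no reading.
- imaging.camera_model(name): a dict with "mtx" (3x3 intrinsics, pixels), "R" (3x3) and "t" (3): a world point X has camera coordinates R X + t. Camera axes: x right, y down, z forward; pixel columns grow to the right and rows downward; lengths in m; the calibration is good to about 2 mm. A picture is of the moment at which its call begins: read the wrist's pose just before it. camera_model takes no time and is no camera call; for the wrist camera it gives the pose at the moment of the call.
- close_job(): hands the job in; it is judged then, once.
The state is a dict: "clock": time; "joint_pos": joint angles; "qvel": joint speeds; "tau": joint torques, N m; "tool_pos": TCP position; "orientation": TCP orientation; "force": force on the tool from outside, world axes, zero at the start; "moment": the same for the moment, N m; "opening": finger opening in m; "gripper_force": force on a finger pad.
Only numpy, scipy, OpenCV 4.12 (cv2) and the standard library are available. Lean on these libraries where they do the work, as an engineer would, in place of code of your own. Each camera call takes 0.05 s, during which the arm holds its last target. There are 200 camera calls.

### The job

Dry-fit the lap joint on the aluminium bonding plate. Lay the packing piece that is as thick as the single fixed strip in line with that strip, midway between its free end and the plate's stop ledge; lay the loose long strip on top of the two, in line, overlapping the fixed strip by 40 mm (a third of its length). Then stand the square steel weight on the middle of the overlap and the round steel weight on the long strip right above the packing piece, and leave everything else where it is.

Things in the scene. Friction and masses are not known exactly. Their poses are not given: they have to be found in the camera images.
- plate: Aluminium plate, 250 (x) x 180 (y) x 10 mm, fixed to the bench. Origin: centre of its underside, z up. Two lanes run along x, at y = +50 and -50 mm: one holds the single fixed strip, the other the finished joint (which is which varies). A dark steel stop ledge, 18 mm wide and 18 mm above the plate's top, runs across the +x end; inner face at x = +100 mm.
- fixed_strip: The single strip fixed on the plate: pale yellow-green laminate, 120 (x) x 40 (y) x 8 mm. Origin: centre of its underside, on the plate's top (10 mm above the bench). x runs along the lane towards the ledge: free end at x = +60, ledge face at +150, middle of that 90 mm gap at +105. For a 40 mm overlap its middle is at x = +40 and the centre of the loose strip at x = +80.
- finished_joint: A finished joint, fixed in the other lane, to be left alone: two such strips lapped by 40 mm with a packing piece under the upper one, 200 x 40 mm over all, 16 mm high. Origin at the centre of the underside of its lower strip, x towards the stop ledge.
- thin_packer: Loose packing piece of the same laminate, 50 (x) x 40 (y) x 8 mm thick, as thick as the fixed strip. Lies flat on the bench. Origin at the centre of its underside. 32 g.
- thick_packer: Loose packing piece of the same laminate but too thick: 64 (x) x 44 (y) x 20 mm. Not used. Origin at the centre of its underside.
- upper_strip: The loose long strip, same laminate, 120 (x) x 40 (y) x 8 mm. Lies flat on the bench. Origin at the centre of its underside. About 75 g.
- block_weight: Square steel weight, a 40 x 40 x 30 mm block with a dark grip bar (36 mm along x, 12 mm wide) on top, 45 mm high over all. Origin at the centre of its underside. About 0.4 kg.
- round_weight: Round steel weight, diameter 40 mm and 30 mm high, with a knob (diameter 24 mm) above, 49 mm high over all. Origin at the centre of its underside, z up. About 0.3 kg.
- tape_roll: Roll of cream paper tape lying flat, outer diameter 72 mm, 24 mm high; a bystander among the loose things. Origin at the centre of its underside.
- water_bottle: Upright water bottle with a blue cap, diameter 64 mm, 190 mm high; a bystander beyond the plate. Origin at the centre of its underside.

How it is judged:
By the outcome, as a careful person would: the job done as asked, in the order asked, and still so for the second after the job is handed in, with the robot touching nothing.
It also fails if it takes over 106 s, if anything falls off the work surface, if the arm or the gripper's body presses on something with over 40 N, if the wrist force passes 120 N, or if a joint passes its speed limit or range.

## Working session

There is one attempt and no reset: what is moved stays moved. The work goes in short steps, Python scripts to look and compute and a shell command to move; the robot and the scene stay as the last step left them, time stands still between calls to the robot, and variables do not carry over. Pictures are saved under pics/ and viewed, at most 14 in all, crops included, and the job is handed in when it is done.

```bash
ls; mkdir -p pics; python3 - <<'E'
from plant import ctrl, imaging
import cv2,numpy as np
o=ctrl.get_obs();print({k:np.round(v,3).tolist() for k,v in o.items()},ctrl.tcp_to_grasp)
for n in("top","side","wrist"):
    p,d=imaging.snapshot(n);cv2.imwrite(f"pics/{n}0.png",p);np.save(f"pics/{n}0.npy",d)
    m=imaging.camera_model(n);print(n,np.round(m["mtx"],1).tolist(),np.round(m["R"],3).tolist(),np.round(m["t"],3).tolist())
E
```

```text
pics
{'clock': 0.0, 'joint_pos': [93.112, 20.593, 0.632, -0.017, -70.135, -16.505], 'qvel': [0.125, 0.059, -0.087, -0.038, 0.041, -0.053], 'tau': [0.001, -58.272, 29.305, 6.997, 0.007, -0.0], 'tool_pos': [0.156, 0.656, 0.226], 'orientation': [179.903, -0.012, -13.399], 'force': [-0.321, 0.295, 0.623], 'moment': [-0.003, -0.01, -0.096], 'gripper_force': 0.0, 'opening': 0.088} 0.0188
top [[493.3, 0.0, 272.0], [0.0, 493.3, 210.5], [0.0, 0.0, 1.0]] [[-0.022, -1.0, 0.019], [-0.987, 0.019, -0.16], [0.16, -0.022, -0.987]] [-0.001, 0.58, 1.313]
side [[394.2, 0.0, 277.6], [0.0, 394.2, 210.6], [0.0, 0.0, 1.0]] [[0.951, -0.308, -0.011], [-0.163, -0.474, -0.865], [0.261, 0.825, -0.501]] [-0.547, 0.149, 0.925]
wrist [[317.5, 0.0, 279.1], [0.0, 317.5, 208.0], [0.0, 0.0, 1.0]] [[-0.23, -0.973, 0.002], [-0.939, 0.223, 0.261], [-0.255, 0.058, -0.965]] [0.674, -0.032, 0.391]
```

View pics/top0.png

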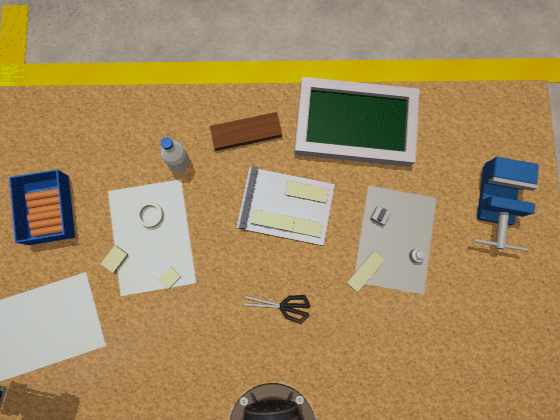

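View pics/side0.png

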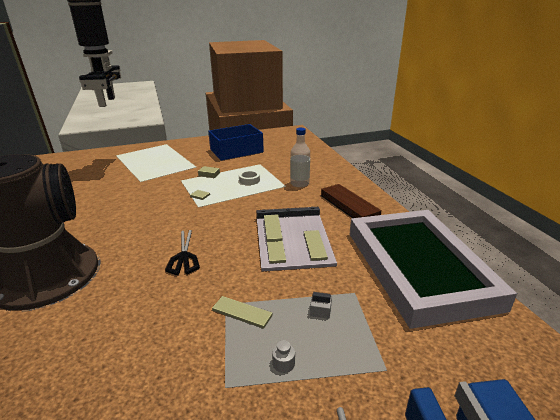

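The top view shows the plate in the middle with its ledge on the left at about (248,198). The single strip is at (306,191) and the finished joint at (286,222). The small packer is at (170,278), the thicker one at (114,259), the loose strip at (366,271), the block at (380,215) and the round weight at (418,256). The side view agrees.

```bash
cat > h.py <<'E'
from plant import ctrl, imaging
import cv2,numpy as np
def snap(n,name=None):
    m=imaging.camera_model(n);p,d=imaging.snapshot(n)
    if name: cv2.imwrite(f"pics/{name}.png",p)
    return p,d,m
def cast(uv,z,m):
    uv=np.atleast_2d(np.float64(uv));r=np.c_[uv,np.ones(len(uv))]@np.linalg.inv(m["mtx"]).T@m["R"]
    c=-m["R"].T@m["t"];return c+r*((z-c[2])/r[:,2])[:,None]
def tri(uvs,ms):   # least-squares meeting point of rays
    A=[];b=[]
    for uv,m in zip(uvs,ms):
        c=-m["R"].T@m["t"];r=cast(uv,c[2]-1,m)[0]-c;r/=np.linalg.norm(r);P=np.eye(3)-np.outer(r,r);A.append(P);b.append(P@c)
    return np.linalg.lstsq(np.vstack(A),np.hstack(b),rcond=None)[0]
def pts(d,m,mask):
    v,u=np.nonzero(mask&(d>0));z=d[v,u];q=np.c_[u*z,v*z,z]@np.linalg.inv(m["mtx"]).T
    return (q-m["t"])@m["R"]
def lam(p):        # pale yellow-green laminate
    h=cv2.cvtColor(p,cv2.COLOR_BGR2HSV);return cv2.inRange(h,(22,40,110),(40,140,255))
def blobs(mask,lo):
    mask=cv2.morphologyEx(mask,cv2.MORPH_OPEN,np.ones((3,3)));cs,_=cv2.findContours(mask,cv2.RETR_EXTERNAL,cv2.CHAIN_APPROX_NONE)
    return [c for c in cs if cv2.contourArea(c)>lo]
def rect(c,z,m):   # contour -> centre, long side, short side, yaw of long side on plane z
    w=cast(c[:,0,:],z,m)[:,:2];(cx,cy),_,_=r=cv2.minAreaRect((w*1000).astype(np.float32));b=cv2.boxPoints(r)
    e=[b[1]-b[0],b[2]-b[1]];e.sort(key=np.linalg.norm);L=e[1]
    return np.round([cx/1e3,cy/1e3],4),round(np.linalg.norm(L),1),round(np.linalg.norm(e[0]),1),round(np.degrees(np.arctan2(L[1],L[0]))%180,1)
E
python3 - <<'E'
from h import *
M={n:imaging.camera_model(n) for n in("top","side")}
for n in("top","side"):
    p=cv2.imread(f"pics/{n}0.png");d=np.load(f"pics/{n}0.npy");m=M[n];print(n)
    for c in blobs(lam(p),60):
        k=np.zeros(p.shape[:2],np.uint8);cv2.drawContours(k,[c],-1,1,-1)
        h=np.median(pts(d,m,cv2.erode(k,np.ones((3,3)))>0)[:,2]);x=c[:,0].mean(0)
        if h>.2 or h<-.1: continue
        print(np.round(x),"h",round(h,4),*rect(c,h,m))
p=cv2.imread("pics/top0.png");d=np.load("pics/top0.npy");m=M["top"]
for nm,(u,v) in dict(block=(380,215),rnd=(418,256),plate=(290,206),ledge=(248,198),bench=(230,250)).items():
    k=np.zeros(p.shape[:2],bool);k[v-2:v+3,u-2:u+3]=1;q=pts(d,m,k);print(nm,np.round(np.median(q,0),4),np.round(np.ptp(q[:,2]),3))
E
```

```text
top
[169. 278.] h 0.0074 [0.4036 0.2758] 47.9 37.5 134.7
[365. 271.] h 0.0077 [ 0.4099 -0.2704] 120.1 40.6 137.0
[114. 259.] h 0.0197 [0.4581 0.4264] 64.2 44.4 143.8
[286. 223.] h 0.0231 [ 0.5475 -0.0515] 195.7 39.6 76.5
[307. 192.] h 0.0175 [ 0.6366 -0.1124] 117.7 39.2 77.4
side
[242. 310.] h 0.0088 [ 0.41   -0.2698] 118.7 40.0 137.0
[276. 251.] h 0.0189 [ 0.5349 -0.1093] 78.6 40.0 78.1
[315. 244.] h 0.0188 [ 0.6367 -0.1112] 119.1 39.8 77.3
[272. 226.] h 0.0267 [ 0.556  -0.0117] 117.9 40.2 76.9
[200. 193.] h 0.0084 [0.4036 0.2761] 47.4 38.4 132.5
[208. 169.] h 0.0206 [0.4562 0.4243] 56.1 42.7 160.7
block [ 0.5616 -0.3124  0.0409] 0.023
rnd [ 0.4461 -0.4094  0.0449] 0.022
plate [ 0.5973 -0.0646  0.0097] 0.008
ledge [0.6194 0.0537 0.0289] 0.011
bench [ 4.766e-01  1.073e-01 -3.000e-04] 0.01
```

View pics/wrist0.png

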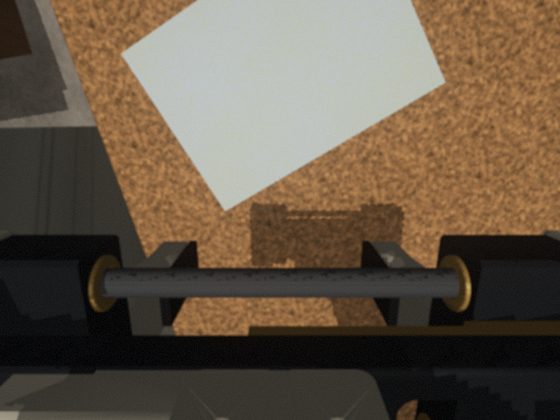

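All heights and sizes agree across the two views: packer 8 mm, strip 8 mm, thick piece 20 mm, fixed-strip top 18 mm. The wrist view shows only paper, as expected. I'll move over the thin packer and look from close by.

```bash
python3 -m crank '[[[0.025,-0.038,-0.005],[0,0,-3.3],1],[[0.025,-0.038,-0.005],[0,0,-3.3],1],[[0.025,-0.038,-0.005],[0,0,-3.3],1],[[0.025,-0.038,-0.005],[0,0,-3.3],1],[[0.025,-0.038,-0.005],[0,0,-3.3],1],[[0.025,-0.038,-0.005],[0,0,-3.3],1],[[0.025,-0.038,-0.005],[0,0,-3.3],1],[[0.025,-0.038,-0.005],[0,0,-3.3],1],[[0.025,-0.038,-0.005],[0,0,-3.3],1],[[0.023,-0.038,-0.005],[0,0,-3.3],1],[[0,0,0],[0,0,0],1],[[0,0,0],[0,0,0],1]]'
python3 - <<'E'
from h import *
o=ctrl.get_obs();print(np.round(o["tool_pos"],4),np.round(o["orientation"],2),np.round(o["joint_pos"],1))
p,d,m=snap("wrist","w1")
for c in blobs(lam(p),400):
    k=np.zeros(p.shape[:2],np.uint8);cv2.drawContours(k,[c],-1,1,-1)
    h=np.median(pts(d,m,cv2.erode(k,np.ones((3,3)))>0)[:,2]);print(c[:,0].mean(0).round(),round(h,4),*rect(c,.008,m))
E
```

```text
clock: 1.35
tool_pos: [0.4048, 0.2756, 0.1765]
orientation: [180.0, 0.0, -46.5]
force: [0.1, -0.1, 0.2]
opening: 0.0876
gripper_force: 0.0
[0.4048 0.2756 0.1765] [179.99   0.   -46.53] [ 57.3   5.3 -26.3  -0.  -58.4 -13.8]
[138. 246.] 0.0199 [0.4689 0.4265] 45.7 36.8 54.2
```

View pics/w1.png

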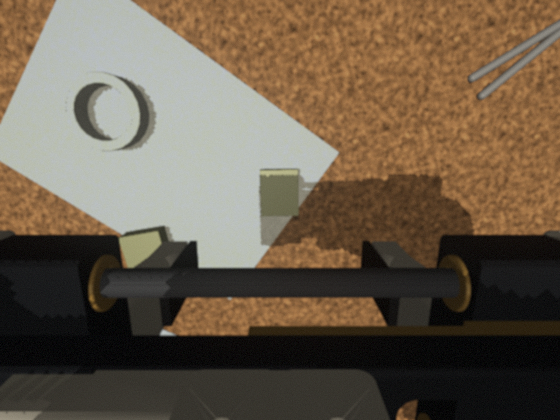

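The packer is at (279,192), centred between the fingers and darkened by the gripper's shadow. I'll lower the brightness bound and re-measure on the saved picture.

```bash
sed -i 's/(22,40,110),(40,140,255)/(22,45,45),(40,160,255)/' h.py; python3 - <<'E'
from h import *
p=cv2.imread("pics/w1.png");m=imaging.camera_model("wrist")
print(cv2.cvtColor(p,cv2.COLOR_BGR2HSV)[[192,172,192],[279,279,265]].tolist())
M=imaging.camera_model("top")
for c in blobs(lam(p),400):
    r=cv2.minAreaRect(c);print(np.round(r[0]),rect(c,.008,m),"tri with top",tri([r[0],(169.5,278)],[m,M]).round(4))
E
```

```text
[[29, 65, 110], [29, 61, 185], [28, 60, 110]]
[145. 245.] (array([0.4674, 0.4235]), np.float32(54.8), np.float32(41.1), np.float32(57.3)) tri with top [0.4213 0.2053 0.3705]
[280. 192.] (array([0.4031, 0.2766]), np.float32(49.5), np.float32(39.6), np.float32(133.7)) tri with top [ 0.4022  0.2768 -0.001 ]
```

```bash
python3 -m crank '[[[-0.0017,0.001,-0.04],[0,0,0.2],1],[[0,0,-0.04],[0,0,0],1],[[0,0,-0.04],[0,0,0],1],[[0,0,-0.035],[0,0,0],1],[[0,0,-0.012],[0,0,0],1],[[0,0,-0.0065],[0,0,0],1],[[0,0,0],[0,0,0],1],[[0,0,0],[0,0,0],-1],[[0,0,0],[0,0,0],-1],[[0,0,0],[0,0,0],-1],[[0,0,0],[0,0,0],-1],[[0,0,0],[0,0,0],-1]]'
python3 -m crank '[[[0,0,0],[0,0,0],-1],[[0,0,0],[0,0,0],-1],[[0,0,0],[0,0,0],-1]]'
```

```text
clock: 2.6
tool_pos: [0.4028, 0.2777, 0.0034]
orientation: [-180.0, 0.0, -46.2]
force: [0.7, 0.6, 0.2]
opening: 0.053
gripper_force: 0.0
clock: 2.9
tool_pos: [0.4027, 0.2776, 0.0032]
orientation: [-180.0, -0.0, -46.2]
force: [-0.4, -1.6, 2.3]
opening: 0.0391
gripper_force: 30.0
```

```bash
python3 -m crank '[[[0,0,0.01],[0,0,0],-1],[[0,0,0.04],[0,0,0],-1],[[0,0,0.04],[0,0,0],-1],[[0,0,0.04],[0,0,0],-1],[[0,0,0.04],[0,0,0],-1],[[0,0,0],[0,0,0],-1]]'
python3 -m crank '[[[0.0257,-0.0287,0],[0,0,-5.65],-1],[[0.0257,-0.0287,0],[0,0,-5.65],-1],[[0.0257,-0.0287,0],[0,0,-5.65],-1],[[0.0257,-0.0287,0],[0,0,-5.65],-1],[[0.0257,-0.0287,0],[0,0,-5.65],-1],[[0.0257,-0.0287,0],[0,0,-5.65],-1],[[0.0257,-0.0287,0],[0,0,-5.65],-1],[[0.0257,-0.0287,0],[0,0,-5.65],-1],[[0.0257,-0.0287,0],[0,0,-5.65],-1],[[0.0257,-0.0287,0],[0,0,-5.65],-1],[[0,0,0],[0,0,0],-1],[[0,0,0],[0,0,0],-1]]'
python3 - <<'E'
from h import *
o=ctrl.get_obs();print(np.round(o["tool_pos"],4),np.round(o["orientation"],2),o["opening"],np.round(o["joint_pos"],1))
p,d,m=snap("wrist","w2")
for c in blobs(lam(p),400):
    k=np.zeros(p.shape[:2],np.uint8);cv2.drawContours(k,[c],-1,1,-1)
    h=np.median(pts(d,m,cv2.erode(k,np.ones((3,3)))>0)[:,2]);print(c[:,0].mean(0).round(),round(h,4),*rect(c,.018,m))
E
```

```text
clock: 3.5
tool_pos: [0.4049, 0.28, 0.1794]
orientation: [-179.4, 0.1, -46.1]
force: [-0.1, 0.0, -0.8]
opening: 0.039
gripper_force: 30.0
clock: 4.7
tool_pos: [0.6595, -0.0104, 0.1723]
orientation: [179.9, -0.0, -102.8]
force: [0.1, -0.1, 0.2]
opening: 0.0397
gripper_force: 30.0
[ 0.6595 -0.0104  0.1723] [ 1.7992e+02 -3.0000e-02 -1.0278e+02] 0.03970719663808735 [ 16.   21.2  -5.6  -0.  -63.3 -28.8]
[279. 240.] 0.1771 [0.6696 0.0372] 82.6 63.6 167.3
[279.  84.] 0.0182 [ 0.6375 -0.1109] 118.5 39.5 77.3
[384. 121.] 0.0251 [ 0.5478 -0.0495] 200.6 43.5 77.7
```

View pics/w2.png

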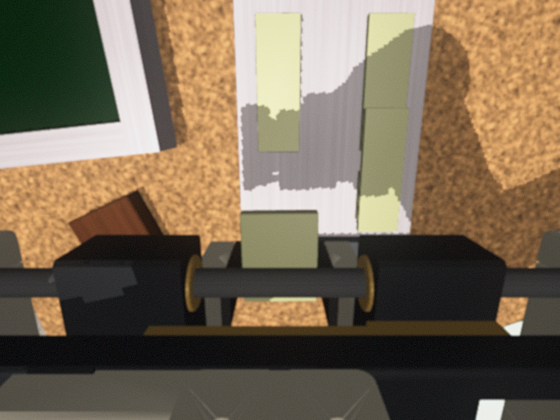

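The view shows the fixed strip at (279,84), yaw 77.3°, and the packer held level between the fingers at (279,240), with the gap and ledge below. I'm lowering it onto the mid-gap point.

```bash
python3 -m crank '[[[0.001,0.0026,-0.045],[0,0,0.1],-1],[[0,0,-0.045],[0,0,0],-1],[[0,0,-0.04],[0,0,0],-1],[[0,0,-0.015],[0,0,0],-1],[[0,0,-0.006],[0,0,0],-1],[[0,0,-0.004],[0,0,0],-1],[[0,0,-0.003],[0,0,0],-1],[[0,0,0],[0,0,0],-1],[[0,0,0],[0,0,0],-1]]'
```

```text
clock: 5.65
tool_pos: [0.6614, -0.0067, 0.0164]
orientation: [-179.9, 0.0, -102.6]
force: [-0.6, -0.4, 0.1]
opening: 0.039
gripper_force: 30.0
```

```bash
python3 -m crank '[[[0,0,-0.001],[0,0,0],-1],[[0,0,0],[0,0,0],-1],[[0,0,0],[0,0,0],-1]]'
```

```text
clock: 5.95
tool_pos: [0.6608, -0.0068, 0.0143]
orientation: [-180.0, 0.0, -102.6]
force: [0.2, 0.1, 0.3]
opening: 0.0395
gripper_force: 30.0
```

```bash
python3 -m crank '[[[-0.0002,-0.001,-0.001],[0,0,-0.1],-1],[[0,0,0],[0,0,0],-1],[[0,0,0],[0,0,0],-1],[[0,0,0],[0,0,0],0.1],[[0,0,0],[0,0,0],0.3],[[0,0,0],[0,0,0],0.3],[[0,0,0],[0,0,0],0.3],[[0,0,0.01],[0,0,0],0.3],[[0,0,0.04],[0,0,0],0.3],[[0,0,0.045],[0,0,0],0.5],[[0,0,0.045],[0,0,0],1],[[0,0,0.02],[0,0,0],1]]'
python3 - <<'E'
from h import *
o=ctrl.get_obs();print(np.round(o["tool_pos"],4),np.round(o["orientation"],2),o["opening"])
p,d,m=snap("wrist","w3")
for c in blobs(lam(p),400): print(c[:,0].mean(0).round(),*rect(c,.018,m))
E
```

```text
clock: 7.15
tool_pos: [0.6625, -0.0077, 0.1792]
orientation: [-179.6, 0.1, -102.7]
force: [0.5, -0.2, -0.1]
opening: 0.0756
gripper_force: 0.0
[ 0.6625 -0.0077  0.1792] [-1.7962e+02  1.2000e-01 -1.0265e+02] 0.07557029745982907
[282. 190.] [ 0.6596 -0.0098] 48.2 39.2 77.6
[386. 117.] [ 0.5478 -0.0495] 200.3 43.6 77.6
[282.  78.] [ 0.6374 -0.1115] 118.4 39.4 77.5
```

View pics/w3.png

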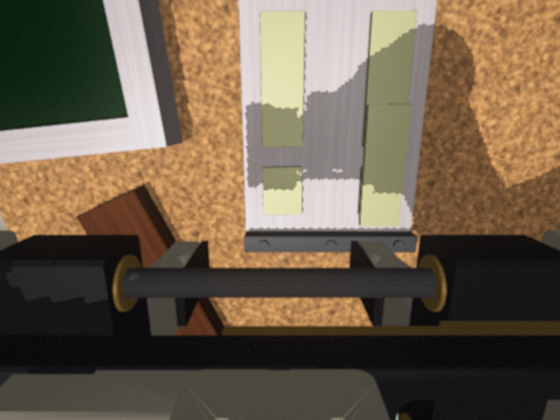

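The packer at (282,190) lies in line with the fixed strip, 104 mm from its centre against a target of 105. Next is the loose strip.

```bash
python3 -m crank '[[[-0.0251,-0.0262,0],[0,0,5.96],1],[[-0.0251,-0.0262,0],[0,0,5.96],1],[[-0.0251,-0.0262,0],[0,0,5.96],1],[[-0.0251,-0.0262,0],[0,0,5.96],1],[[-0.0251,-0.0262,0],[0,0,5.96],1],[[-0.0251,-0.0262,0],[0,0,5.96],1],[[-0.0251,-0.0262,0],[0,0,5.96],1],[[-0.0251,-0.0262,0],[0,0,5.96],1],[[-0.0251,-0.0262,0],[0,0,5.96],1],[[-0.0251,-0.0262,0],[0,0,5.96],1],[[0,0,0],[0,0,0],1],[[0,0,0],[0,0,0],1]]'
python3 - <<'E'
from h import *
o=ctrl.get_obs();print(np.round(o["tool_pos"],4),np.round(o["orientation"],2),o["opening"])
p,d,m=snap("wrist","w4");M=imaging.camera_model("top")
for c in blobs(lam(p),400):
    r=cv2.minAreaRect(c);print(c[:,0].mean(0).round(),*rect(c,.008,m),tri([r[0],(365.6,271)],[m,M]).round(4))
E
```

```text
clock: 8.4
tool_pos: [0.4091, -0.2704, 0.1737]
orientation: [-180.0, -0.0, -43.2]
force: [-0.3, 0.0, 0.6]
opening: 0.0877
gripper_force: 0.0
[ 0.4091 -0.2704  0.1737] [-1.7997e+02 -5.0000e-02 -4.3250e+01] 0.08773221511833394
[ 70. 214.] [ 0.5405 -0.0862] 122.9 42.8 76.8 [ 0.444  -0.2356  0.226 ]
[278. 188.] [ 0.4106 -0.271 ] 118.7 40.3 136.9 [ 4.107e-01 -2.721e-01 -3.000e-04]
[ 23. 123.] [ 0.636  -0.1286] 81.5 42.6 77.5 [ 0.4484 -0.2504  0.2588]
```

View pics/w4.png

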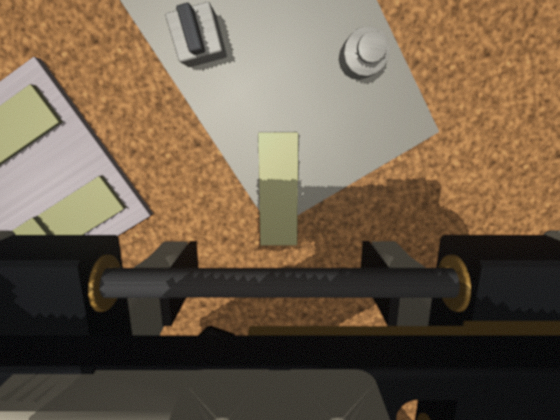

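```bash
python3 -m crank '[[[0.0015,-0.0006,-0.045],[0,0,0.1],1],[[0,0,-0.045],[0,0,0],1],[[0,0,-0.04],[0,0,0],1],[[0,0,-0.025],[0,0,0],1],[[0,0,-0.01],[0,0,0],1],[[0,0,-0.005],[0,0,0],1],[[0,0,0],[0,0,0],1],[[0,0,0],[0,0,0],1],[[0,0,0],[0,0,0],-1],[[0,0,0],[0,0,0],-1],[[0,0,0],[0,0,0],-1],[[0,0,0],[0,0,0],-1]]'
python3 -m crank '[[[0,0,0],[0,0,0],-1],[[0,0,0],[0,0,0],-1],[[0,0,0],[0,0,0],-1],[[0,0,0],[0,0,0],-1]]'
```

```text
clock: 9.65
tool_pos: [0.4112, -0.2705, 0.0034]
orientation: [-180.0, -0.0, -43.0]
force: [0.7, 0.1, 0.0]
opening: 0.0611
gripper_force: 0.0
clock: 10.05
tool_pos: [0.4109, -0.2704, 0.003]
orientation: [180.0, 0.0, -43.0]
force: [-1.0, -0.1, 1.2]
opening: 0.0394
gripper_force: 30.0
```

```bash
python3 -m crank '[[[0,0,0.01],[0,0,0],-1],[[0,0,0.03],[0,0,0],-1],[[0,0,0.03],[0,0,0],-1],[[0,0,0.03],[0,0,0],-1],[[0,0,0],[0,0,0],-1]]'
python3 -m crank '[[[0.0244,0.0237,0],[0,0,-5.95],-1],[[0.0244,0.0237,0],[0,0,-5.95],-1],[[0.0244,0.0237,0],[0,0,-5.95],-1],[[0.0244,0.0237,0],[0,0,-5.95],-1],[[0.0244,0.0237,0],[0,0,-5.95],-1],[[0.0244,0.0237,0],[0,0,-5.95],-1],[[0.0244,0.0237,0],[0,0,-5.95],-1],[[0.0244,0.0237,0],[0,0,-5.95],-1],[[0.0244,0.0237,0],[0,0,-5.95],-1],[[0.0244,0.0237,0],[0,0,-5.95],-1],[[0,0,0],[0,0,0],-1],[[0,0,0],[0,0,0],-1]]'
python3 - <<'E'
from h import *
o=ctrl.get_obs();print(np.round(o["tool_pos"],4),np.round(o["orientation"],2),o["opening"])
p,d,m=snap("side","s1");M=imaging.camera_model("side")
p,d,m=snap("wrist","w5")
for c in blobs(lam(p),400):
    k=np.zeros(p.shape[:2],np.uint8);cv2.drawContours(k,[c],-1,1,-1)
    h=np.median(pts(d,m,cv2.erode(k,np.ones((3,3)))>0)[:,2]);print(c[:,0].mean(0).round(),round(h,4),*rect(c,h,m))
E
```

```text
clock: 10.55
tool_pos: [0.4136, -0.2712, 0.1076]
orientation: [-179.8, -0.4, -42.9]
force: [0.6, -0.5, -1.0]
opening: 0.0395
gripper_force: 30.0
clock: 11.75
tool_pos: [0.6546, -0.0328, 0.1022]
orientation: [179.9, -0.0, -102.4]
force: [0.2, -1.0, -1.9]
opening: 0.0393
gripper_force: 30.0
[ 0.6546 -0.0328  0.1022] [ 1.7991e+02 -3.0000e-02 -1.0240e+02] 0.03927266702413843
[280. 311.] 0.1072 [ 0.6602 -0.0043] 40.2 19.2 169.0
[413. 127.] 0.019 [ 0.5433 -0.0711] 155.6 45.0 77.7
[278. 146.] 0.1067 [ 0.6422 -0.0869] 117.5 40.9 77.7
```

View pics/w5.png

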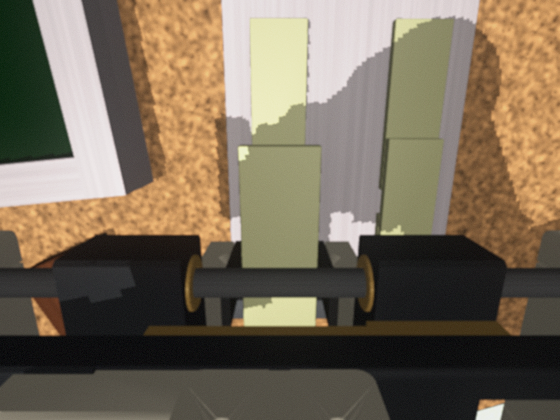

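The strip is held level and in line, with its front end at row 145 above the fixed strip. I'm lowering it and checking before release.

```bash
python3 -m crank '[[[0.0003,-0.0006,-0.035],[0,0,-0.1],-1],[[0,0,-0.025],[0,0,0],-1],[[0,0,-0.01],[0,0,0],-1],[[0,0,-0.005],[0,0,0],-1],[[0,0,-0.003],[0,0,0],-1],[[0,0,-0.002],[0,0,0],-1],[[0,0,0],[0,0,0],-1],[[0,0,0],[0,0,0],-1],[[0,0,0],[0,0,0],-1],[[0,0,0],[0,0,0],-1]]'
```

```text
clock: 12.85
tool_pos: [0.6555, -0.0339, 0.0235]
orientation: [-180.0, 0.0, -102.6]
force: [-0.1, -0.4, -1.2]
opening: 0.0395
gripper_force: 30.0
```

```bash
python3 -m crank '[[[-0.0005,0.0004,-0.0015],[0,0,0.1],-1],[[0,0,0],[0,0,0],-1],[[0,0,-0.0005],[0,0,0],-1],[[0,0,0],[0,0,0],-1],[[0,0,0],[0,0,0],-1]]'
```

```text
clock: 13.35
tool_pos: [0.6547, -0.0336, 0.0211]
orientation: [180.0, -0.0, -102.5]
force: [0.1, 0.3, -0.2]
opening: 0.0393
gripper_force: 30.0
```

Contact is confirmed, since the load on the wrist dropped away. I'm releasing, rising and looking.

```bash
python3 -m crank '[[[0,0,0],[0,0,0],0.1],[[0,0,0],[0,0,0],0.3],[[0,0,0],[0,0,0],0.3],[[0,0,0],[0,0,0],0.3],[[0,0,0.01],[0,0,0],0.3],[[0,0,0.04],[0,0,0],0.3],[[0,0,0.05],[0,0,0],0.5],[[0,0,0.05],[0,0,0],1],[[0,0,0],[0,0,0],1],[[0,0,0],[0,0,0],1]]'
python3 - <<'E'
from h import *
o=ctrl.get_obs();print(np.round(o["tool_pos"],4),np.round(o["orientation"],2),o["opening"])
for n in("wrist","top","side"):
  p,d,m=snap(n,n+"6");print(n)
  for c in blobs(lam(p),80):
    k=np.zeros(p.shape[:2],np.uint8);cv2.drawContours(k,[c],-1,1,-1)
    h=np.median(pts(d,m,cv2.erode(k,np.ones((3,3)))>0)[:,2])
    if -.05<h<.1:print(c[:,0].mean(0).round(),round(h,4),*rect(c,.026,m))
E
```

```text
clock: 14.35
tool_pos: [0.6556, -0.0334, 0.174]
orientation: [-179.8, 0.1, -102.5]
force: [-0.8, -0.3, -1.0]
opening: 0.0836
gripper_force: 0.0
[ 0.6556 -0.0334  0.174 ] [-1.7977e+02  1.1000e-01 -1.0250e+02] 0.08358701316171724
wrist
[281. 146.] 0.0251 [ 0.646  -0.0715] 196.0 39.7 77.9
[384. 142.] 0.0248 [ 0.5494 -0.0535] 190.8 42.6 77.7
top
[115. 259.] 0.0196 [0.4566 0.4234] 63.4 47.8 142.7
[292. 224.] 0.0209 [ 0.5428 -0.0714] 153.2 40.5 76.7
[309. 192.] 0.0183 [ 0.6335 -0.1175] 98.9 40.3 76.2
side
[274. 239.] 0.0234 [ 0.5459 -0.058 ] 220.3 40.7 77.4
[313. 236.] 0.024 [ 0.6415 -0.0793] 220.1 42.9 76.6
[209. 172.] 0.0185 [0.4494 0.3927] 82.4 72.6 70.8
```

View pics/wrist6.png

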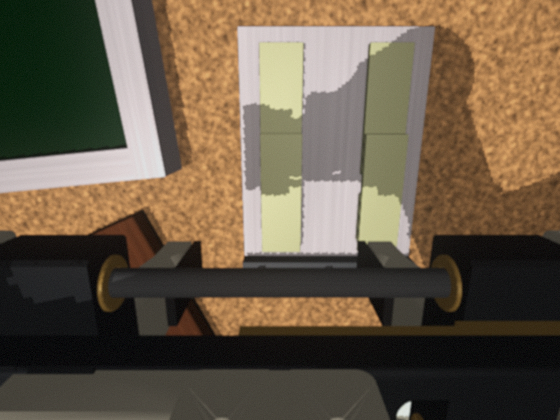

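The upper strip lies in line, with its near edge at row 133, the fixed strip's outer end at row 42 and the far end at row 252. I'll check the exposed length (80 expected) while moving to the block.

Block at about (0.562,-0.312).

```bash
python3 - <<'E'
from h import *
m=imaging.camera_model("wrist")
a=cast((281,42),.018,m)[0];b=cast((281,133),.026,m)[0];c=cast((281,252),.026,m)[0];u=np.array([.2198,.9755,0])
print(a.round(4),b.round(4),c.round(4),"exposed",(b-a)@u,"upper",(c-b)@u)
o=ctrl.get_obs();print(np.round(o["tool_pos"],4))
E
python3 -m crank '[[[-0.012,-0.033,0.01],[0,0,0],1],[[-0.012,-0.033,0.01],[0,0,0],1],[[-0.012,-0.033,0.01],[0,0,0],1],[[-0.012,-0.033,0],[0,0,0],1],[[-0.012,-0.033,0],[0,0,0],1],[[-0.012,-0.033,0],[0,0,0],1],[[-0.012,-0.033,0],[0,0,0],1],[[-0.009,-0.033,0],[0,0,0],1],[[0,-0.014,0],[0,0,0],1],[[0,0,0],[0,0,0],1],[[0,0,0],[0,0,0],1]]'
python3 - <<'E'
from h import *
o=ctrl.get_obs();print(np.round(o["tool_pos"],4),np.round(o["orientation"],2))
p,d,m=snap("wrist","w7");np.save("pics/w7.npy",d);np.savez("pics/w7m.npz",**m)
E
```

```text
[ 0.6219 -0.1693  0.018 ] [ 0.6387 -0.0928  0.026 ] [0.664  0.0232 0.026 ] exposed 0.07836786201059813 upper 0.11866583211455936
[ 0.654  -0.0337  0.1702]
clock: 15.6
tool_pos: [0.5615, -0.3114, 0.2]
orientation: [179.9, 0.0, -102.5]
force: [0.0, 0.1, -0.6]
opening: 0.0878
gripper_force: 0.0
[ 0.5615 -0.3114  0.2   ] [ 1.7990e+02  1.0000e-02 -1.0254e+02]
```

View pics/w7.png

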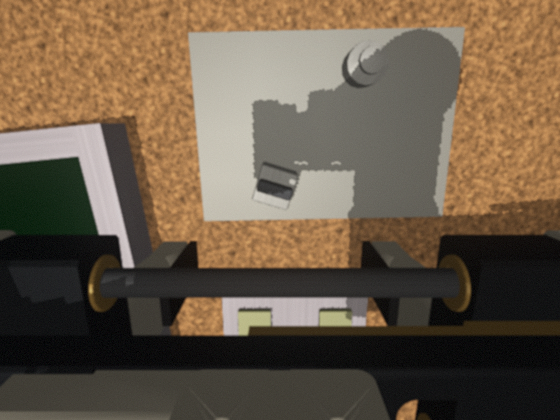

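The block is at (276,186), its dark grip bar nearly horizontal in the image and tilted about 12°. The round weight is at (365,62). The exposed length of 78 mm means an overlap within 2 mm of 40. I'll measure the bar and the knob.

```bash
python3 - <<'E'
from h import *
p=cv2.imread("pics/w7.png");d=np.load("pics/w7.npy");m=dict(np.load("pics/w7m.npz"));M=imaging.camera_model("top")
def roi(mask,u0,u1,v0,v1):
    k=np.zeros(p.shape[:2],np.uint8);k[v0:v1,u0:u1]=mask[v0:v1,u0:u1];return k
H=np.full(d.shape,-1.);H[d>0]=pts(d,m,d>0)[:,2]
dark=cv2.inRange(p,(0,0,0),(55,55,55))
for c in blobs(roi(dark,250,305,150,215),40):print("dark",cv2.minAreaRect(c),rect(c,.045,m))
for lo in(.02,.038):
    for c in blobs(roi((H>lo).astype(np.uint8)*255,240,320,150,220),30):
        k=np.zeros(p.shape[:2],np.uint8);cv2.drawContours(k,[c],-1,1,-1);h=np.percentile(H[(k>0)],80)
        r=cv2.minAreaRect(c);print("block",lo,np.round(r[0],1),round(h,4),rect(c,h,m))
    for c in blobs(roi((H>lo).astype(np.uint8)*255,330,400,30,95),30):
        k=np.zeros(p.shape[:2],np.uint8);cv2.drawContours(k,[c],-1,1,-1);h=np.percentile(H[(k>0)],80)
        (e,r)=cv2.minEnclosingCircle(c);print("round",lo,np.round(e,1),round(h,4),rect(c,h,m),"c",cast(e,h,m).round(4))
q=p[140:225,235:320];cv2.imwrite("pics/c7.png",cv2.resize(q,None,fx=6,fy=6,interpolation=cv2.INTER_CUBIC))
E
```

```text
dark ((273.458740234375, 184.13763427734375), (22.413137435913086, 3.065044403076172), 16.699243545532227) (array([ 0.5642, -0.3229]), np.float32(22.4), np.float32(3.1), np.float32(150.6))
block 0.02 [275.1 186.9] 0.0445 (array([ 0.5635, -0.3195]), np.float32(39.1), np.float32(37.8), np.float32(60.1))
round 0.02 [367.   63.5] 0.0478 (array([ 0.4574, -0.4128]), np.float32(37.9), np.float32(37.5), np.float32(170.7)) c [[ 0.4574 -0.413   0.0478]]
block 0.038 [274.7 190.1] 0.0455 (array([ 0.5643, -0.3168]), np.float32(35.6), np.float32(12.8), np.float32(150.4))
round 0.038 [372.1  59.8] 0.0486 (array([ 0.4528, -0.4147]), np.float32(23.4), np.float32(23.3), np.float32(81.3)) c [[ 0.4527 -0.4149  0.0486]]
```

View pics/c7.png

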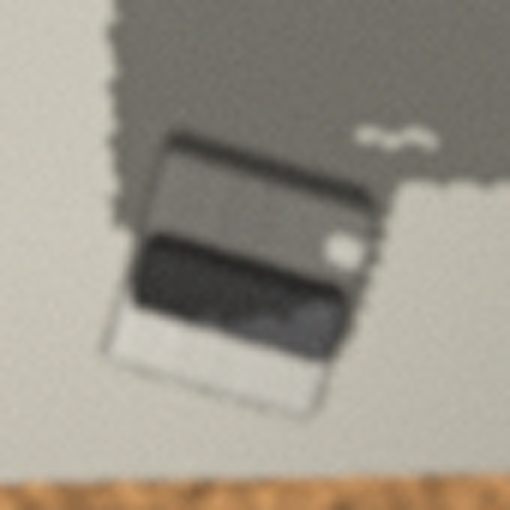

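The crop shows the bar clearly at (274.7,190): 35.6 × 12.8 mm, top at 45.5 mm, yaw 150.4°, matching the given sizes. I'll turn to it and grasp.

```bash
python3 -m crank '[[[0.0028,-0.0054,-0.01],[0,0,8.1],1],[[0,0,-0.01],[0,0,8.1],1],[[0,0,-0.01],[0,0,8.1],1],[[0,0,-0.01],[0,0,8.1],1],[[0,0,-0.01],[0,0,8.1],1],[[0,0,-0.01],[0,0,8.1],1],[[0,0,-0.01],[0,0,8.1],1],[[0,0,-0.01],[0,0,8.1],1],[[0,0,-0.01],[0,0,8.1],0.5],[[0,0,0],[0,0,0],0.2],[[0,0,0],[0,0,0],0],[[0,0,0],[0,0,0],0]]'
python3 - <<'E'
from h import *
o=ctrl.get_obs();print(np.round(o["tool_pos"],4),np.round(o["orientation"],2),o["opening"])
p,d,m=snap("wrist","w8");H=np.full(d.shape,-1.);H[d>0]=pts(d,m,d>0)[:,2]
k=((H>.038)&(H<.055)).astype(np.uint8)*255
for c in blobs(k,100):print(cv2.minAreaRect(c)[0],rect(c,.045,m))
E
```

```text
clock: 16.85
tool_pos: [0.5652, -0.3166, 0.1117]
orientation: [-180.0, -0.0, -29.7]
force: [0.0, 0.2, 0.5]
opening: 0.0613
gripper_force: 0.0
[ 0.5652 -0.3166  0.1117] [-1.7999e+02 -5.0000e-02 -2.9730e+01] 0.06126943570129653
(278.5, 219.0) (array([ 0.5657, -0.317 ]), np.float32(35.6), np.float32(11.3), np.float32(150.4))
(83.09107971191406, 21.29096221923828) (array([ 0.741 , -0.2714]), np.float32(143.7), np.float32(33.7), np.float32(83.2))
```

```bash
python3 -m crank '[[[0,-0.0003,-0.04],[0,0,0],0],[[0,0,-0.025],[0,0,0],0],[[0,0,-0.008],[0,0,0],0],[[0,0,-0.004],[0,0,0],0],[[0,0,0],[0,0,0],0],[[0,0,0],[0,0,0],-1],[[0,0,0],[0,0,0],-1],[[0,0,0],[0,0,0],-1],[[0,0,0],[0,0,0],-1],[[0,0,0],[0,0,0],-1],[[0,0,0],[0,0,0],-1],[[0,0,0],[0,0,0],-1]]'
```

```text
clock: 18.1
tool_pos: [0.565, -0.3171, 0.0344]
orientation: [-180.0, -0.0, -29.6]
force: [1.1, 3.1, 2.2]
opening: 0.0118
gripper_force: 30.0
```

```bash
python3 -m crank '[[[0,0,0.01],[0,0,0],-1],[[0,0,0.03],[0,0,0],-1],[[0,0,0.03],[0,0,0],-1],[[0,0,0.03],[0,0,0],-1],[[0,0,0],[0,0,0],-1]]'
python3 -m crank '[[[0.0081,0.0245,0],[0,0,-7.29],-1],[[0.0081,0.0245,0],[0,0,-7.29],-1],[[0.0081,0.0245,0],[0,0,-7.29],-1],[[0.0081,0.0245,0],[0,0,-7.29],-1],[[0.0081,0.0245,0],[0,0,-7.29],-1],[[0.0081,0.0245,0],[0,0,-7.29],-1],[[0.0081,0.0245,0],[0,0,-7.29],-1],[[0.0081,0.0245,0],[0,0,-7.29],-1],[[0.0081,0.0245,0],[0,0,-7.29],-1],[[0.0081,0.0245,0],[0,0,-7.29],-1],[[0,0,0],[0,0,0],-1],[[0,0,0],[0,0,0],-1]]'
python3 -m crank '[[[0,0,-0.03],[0,0,0],-1],[[0,0,-0.02],[0,0,0],-1],[[0,0,0],[0,0,0],-1],[[0,0,0],[0,0,0],-1]]'
python3 - <<'E'
from h import *
o=ctrl.get_obs();print(np.round(o["tool_pos"],4),np.round(o["orientation"],2))
snap("wrist","w9");snap("side","s9")
a=cv2.imread("pics/w9.png");b=cv2.imread("pics/s9.png")[180:320,220:400];b=cv2.resize(b,(540,420))
cv2.imwrite("pics/c9.png",cv2.resize(np.hstack([a,b]),(800,306)))
E
```

```text
clock: 18.6
tool_pos: [0.5665, -0.3184, 0.1389]
orientation: [-180.0, -0.4, -29.6]
force: [1.4, -0.2, -4.0]
opening: 0.0117
gripper_force: 29.9
clock: 19.8
tool_pos: [0.6446, -0.0719, 0.1329]
orientation: [179.9, -0.0, -102.4]
force: [-0.4, -0.9, -3.8]
opening: 0.0119
gripper_force: 29.9
clock: 20.2
tool_pos: [0.6452, -0.0733, 0.084]
orientation: [179.9, -0.1, -102.5]
force: [0.9, -0.1, -3.3]
opening: 0.0117
gripper_force: 29.9
[ 0.6452 -0.0733  0.084 ] [ 1.7993e+02 -5.0000e-02 -1.0249e+02]
```

View pics/c9.png

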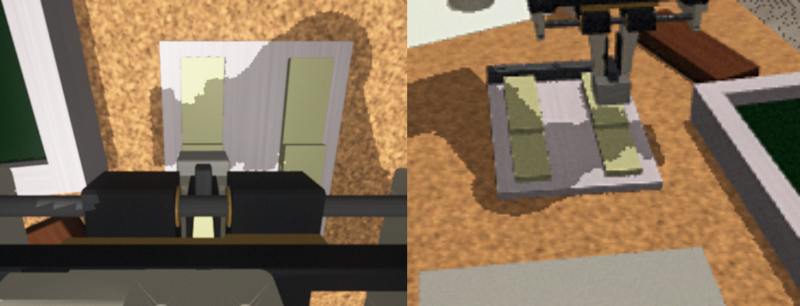

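The block hangs square over the lap edge. I'm lowering it with a small correction.

```bash
python3 -m crank '[[[0.0008,0.0006,-0.012],[0,0,0],-1],[[0,0,-0.006],[0,0,0],-1],[[0,0,-0.003],[0,0,0],-1],[[0,0,-0.001],[0,0,0],-1],[[0,0,0],[0,0,0],-1],[[0,0,0],[0,0,0],-1],[[0,0,0],[0,0,0],-1]]'
```

```text
clock: 21.0
tool_pos: [0.6466, -0.0716, 0.0623]
orientation: [-180.0, 0.0, -102.5]
force: [0.0, -0.2, -3.1]
opening: 0.0119
gripper_force: 29.9
```

```bash
python3 -m crank '[[[-0.0005,-0.0006,-0.001],[0,0,0],-1],[[0,0,-0.0005],[0,0,0],-1],[[0,0,-0.0005],[0,0,0],-1],[[0,0,0],[0,0,0],-1],[[0,0,0],[0,0,0],-1]]'
```

```text
clock: 21.5
tool_pos: [0.646, -0.0723, 0.0604]
orientation: [-180.0, -0.0, -102.5]
force: [0.0, -0.7, -0.5]
opening: 0.0114
gripper_force: 29.9
```

```bash
python3 -m crank '[[[0,0,0],[0,0,0],-0.6],[[0,0,0],[0,0,0],-0.3],[[0,0,0],[0,0,0],-0.2],[[0,0,0],[0,0,0],-0.2],[[0,0,0.01],[0,0,0],-0.2],[[0,0,0.03],[0,0,0],0],[[0,0,0.04],[0,0,0],0],[[0,0,0.04],[0,0,0],0]]'
python3 -m crank '[[[-0.0193,-0.0342,0],[0,0,0],0],[[-0.0193,-0.0342,0],[0,0,0],0],[[-0.0193,-0.0342,0],[0,0,0],0],[[-0.0193,-0.0342,0],[0,0,0],0],[[-0.0193,-0.0342,0],[0,0,0],0],[[-0.0193,-0.0342,-0.01],[0,0,0],0],[[-0.0193,-0.0342,-0.01],[0,0,0],0],[[-0.0193,-0.0342,-0.01],[0,0,0],0],[[-0.0193,-0.0342,-0.01],[0,0,0],0],[[-0.0193,-0.0342,-0.01],[0,0,0],0],[[0,0,0],[0,0,0],0],[[0,0,0],[0,0,0],0]]'
python3 - <<'E'
from h import *
o=ctrl.get_obs();print(np.round(o["tool_pos"],4),np.round(o["orientation"],2),o["opening"])
p,d,m=snap("wrist","w10");H=np.full(d.shape,-1.);H[d>0]=pts(d,m,d>0)[:,2]
k=((H>.04)&(H<.06)).astype(np.uint8)*255
for c in blobs(k,100):e,r=cv2.minEnclosingCircle(c);print(e,r,rect(c,.049,m),cast(e,.049,m).round(4))
p,d,m=snap("side","s10");cv2.imwrite("pics/c10.png",cv2.resize(p[180:300,230:390],(800,600),interpolation=cv2.INTER_CUBIC))
E
```

```text
clock: 22.3
tool_pos: [0.6456, -0.0724, 0.1819]
orientation: [180.0, -0.0, -102.5]
force: [1.5, -0.4, -0.4]
opening: 0.0436
gripper_force: 0.0
clock: 23.5
tool_pos: [0.4523, -0.4151, 0.1304]
orientation: [-180.0, -0.0, -102.6]
force: [0.1, 0.4, 0.1]
opening: 0.0437
gripper_force: 0.0
[ 0.4523 -0.4151  0.1304] [-1.8000e+02 -1.0000e-02 -1.0261e+02] 0.043739809108583536
(280.0797119140625, 213.19927978515625) 15.080642700195312 (array([ 0.4511, -0.4161]), np.float32(23.7), np.float32(22.1), np.float32(77.5)) [[ 0.4509 -0.4165  0.049 ]]
```

View pics/c10.png

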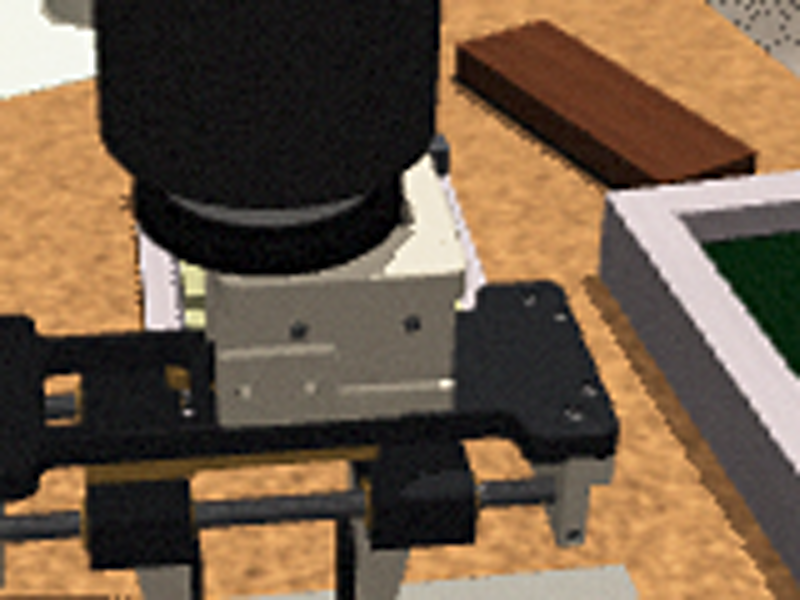

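The gripper blocks the side view of the stack, so I'll check it later from the wrist. The knob is found again within 2 mm. Grasping it now.

```bash
python3 -m crank '[[[-0.001,-0.0008,-0.045],[0,0,0],0],[[0,0,-0.035],[0,0,0],0],[[0,0,-0.012],[0,0,0],0],[[0,0,-0.004],[0,0,0],0],[[0,0,0],[0,0,0],0],[[0,0,0],[0,0,0],-1],[[0,0,0],[0,0,0],-1],[[0,0,0],[0,0,0],-1],[[0,0,0],[0,0,0],-1],[[0,0,0],[0,0,0],-1],[[0,0,0],[0,0,0],-1]]'
```

```text
clock: 24.7
tool_pos: [0.452, -0.4154, 0.035]
orientation: [-180.0, -0.0, -102.5]
force: [-1.6, 1.2, 6.5]
opening: 0.0219
gripper_force: 30.0
```

```bash
python3 -m crank '[[[0,0,0.01],[0,0,0],-1],[[0,0,0.04],[0,0,0],-1],[[0,0,0.04],[0,0,0],-1],[[0,0,0.03],[0,0,0],-1],[[0,0,0],[0,0,0],-1]]'
python3 -m crank '[[[0.0208,0.0406,0],[0,0,0],-1],[[0.0208,0.0406,0],[0,0,0],-1],[[0.0208,0.0406,0],[0,0,0],-1],[[0.0208,0.0406,0],[0,0,0],-1],[[0.0208,0.0406,0],[0,0,0],-1],[[0.0208,0.0406,0],[0,0,0],-1],[[0.0208,0.0406,0],[0,0,0],-1],[[0.0208,0.0406,0],[0,0,0],-1],[[0.0208,0.0406,0],[0,0,0],-1],[[0.0208,0.0406,0],[0,0,0],-1],[[0,0,0],[0,0,0],-1],[[0,0,0],[0,0,0],-1]]'
python3 - <<'E'
from h import *
o=ctrl.get_obs();print(np.round(o["tool_pos"],4),np.round(o["orientation"],2),o["opening"],np.round(o["force"],1))
p,d,m=snap("wrist","w11");H=np.full(d.shape,-1.);H[d>0]=pts(d,m,d>0)[:,2]
k=((H>.06)&(H<.08)).astype(np.uint8)*255
for c in blobs(k,60):print("bar",cv2.minAreaRect(c)[0],rect(c,.071,m))
for c in blobs(lam(p),400):
    k=np.zeros(p.shape[:2],np.uint8);cv2.drawContours(k,[c],-1,1,-1);h=np.median(H[k>0]);print(c[:,0].mean(0).round(),round(h,4),*rect(c,h,m))
E
```

```text
clock: 25.2
tool_pos: [0.4541, -0.4166, 0.1596]
orientation: [-179.5, -0.2, -102.5]
force: [0.4, -0.9, -3.2]
opening: 0.0219
gripper_force: 30.0
clock: 26.4
tool_pos: [0.6594, -0.0079, 0.1527]
orientation: [179.9, -0.0, -102.4]
force: [-0.8, -0.9, -3.8]
opening: 0.0218
gripper_force: 30.0
[ 0.6594 -0.0079  0.1527] [ 1.7987e+02 -4.0000e-02 -1.0240e+02] 0.02175625870959679 [-0.8 -0.9 -3.8]
bar (277.4999694824219, 128.5) (array([ 0.6461, -0.0723]), np.float32(34.9), np.float32(11.2), np.float32(77.7))
[279. 182.] 0.0261 [ 0.6566 -0.0242] 54.2 38.9 78.6
[391. 118.] 0.0249 [ 0.5501 -0.0499] 195.6 42.9 77.7
[280.  27.] 0.0182 [ 0.6282 -0.1513] 39.1 34.9 167.7
```

The block stands exactly on the overlap's middle. Lowering the round weight.

```bash
python3 -m crank '[[[0.0004,-0.0012,-0.04],[0,0,0],-1],[[0,0,-0.03],[0,0,0],-1],[[0,0,-0.012],[0,0,0],-1],[[0,0,-0.005],[0,0,0],-1],[[0,0,-0.002],[0,0,0],-1],[[0,0,-0.001],[0,0,0],-1],[[0,0,0],[0,0,0],-1],[[0,0,0],[0,0,0],-1],[[0,0,0],[0,0,0],-1],[[0,0,0],[0,0,0],-1]]'
```

```text
clock: 27.45
tool_pos: [0.6605, -0.0102, 0.0645]
orientation: [-180.0, 0.0, -102.5]
force: [-1.4, -0.4, -3.1]
opening: 0.0219
gripper_force: 30.0
```

```bash
python3 -m crank '[[[-0.0004,0.0008,-0.0015],[0,0,0],-1],[[0,0,-0.001],[0,0,0],-1],[[0,0,-0.0005],[0,0,0],-1],[[0,0,0],[0,0,0],-1],[[0,0,0],[0,0,0],-1],[[0,0,0],[0,0,0],-1]]'
```

```text
clock: 28.05
tool_pos: [0.66, -0.0094, 0.0614]
orientation: [-180.0, 0.0, -102.5]
force: [-2.9, 1.6, 2.9]
opening: 0.0222
gripper_force: 30.0
```

In contact. I'm releasing, rising straight up, then backing off in -x to look.

```bash
python3 -m crank '[[[0,0,0],[0,0,0],-0.4],[[0,0,0],[0,0,0],-0.1],[[0,0,0],[0,0,0],0],[[0,0,0],[0,0,0],0],[[0,0,0.01],[0,0,0],0],[[0,0,0.03],[0,0,0],0],[[0,0,0.04],[0,0,0],0],[[0,0,0.04],[0,0,0],0],[[0,0,0.03],[0,0,0],0],[[0,0,0],[0,0,0],0],[[0,0,0],[0,0,0],0]]'
python3 - <<'E'
from h import *
o=ctrl.get_obs();print(np.round(o["tool_pos"],4))
p,d,m=snap("wrist","w12");H=np.full(d.shape,-1.);H[d>0]=pts(d,m,d>0)[:,2]
k=((H>.063)&(H<.085)).astype(np.uint8)*255
for c in blobs(k,60):print("tops",cv2.minAreaRect(c)[0],rect(c,.073,m))
for c in blobs(lam(p),200):
    k=np.zeros(p.shape[:2],np.uint8);cv2.drawContours(k,[c],-1,1,-1);h=np.median(H[k>0]);print(c[:,0].mean(0).round(),round(h,4),*rect(c,h,m))
E
python3 -m crank '[[[-0.03,0.04,0.01],[0,0,0],0],[[-0.03,0.04,0.01],[0,0,0],0],[[-0.03,0.04,0.01],[0,0,0],0],[[-0.03,0.04,0.01],[0,0,0],0],[[-0.03,0.04,0],[0,0,0],0],[[-0.03,0.04,0],[0,0,0],0],[[0,0,0],[0,0,0],0],[[0,0,0],[0,0,0],0]]'
python3 - <<'E'
from h import *
a=snap("side","s12")[0][190:280,240:360];b=snap("top","t12")[0][150:255,220:360]
cv2.imwrite("pics/c12.png",np.hstack([cv2.resize(x,(400,300),interpolation=cv2.INTER_CUBIC) for x in(a,b)]))
E
```

```text
clock: 29.15
tool_pos: [0.6602, -0.0094, 0.2127]
orientation: [-179.9, 0.1, -102.5]
force: [0.0, -0.0, -0.7]
opening: 0.0434
gripper_force: 0.0
[ 0.6602 -0.0094  0.2127]
tops (281.0, 198.0) (array([ 0.6585, -0.0088]), np.float32(23.8), np.float32(23.2), np.float32(77.6))
tops (280.0, 128.5) (array([ 0.6456, -0.0723]), np.float32(34.4), np.float32(11.1), np.float32(77.6))
[280. 163.] 0.0261 [ 0.6539 -0.0351] 39.1 32.5 167.6
[280. 103.] 0.0181 [ 0.6405 -0.0981] 39.1 8.0 167.6
[282.  54.] 0.0182 [ 0.6301 -0.1428] 52.2 38.6 77.6
[373. 120.] 0.025 [ 0.5497 -0.0501] 196.7 41.9 77.8
clock: 30.0
tool_pos: [0.4812, 0.2282, 0.2496]
orientation: [180.0, -0.1, -102.3]
force: [-0.7, 0.1, 0.4]
opening: 0.0437
gripper_force: 0.0
```

View pics/c12.png

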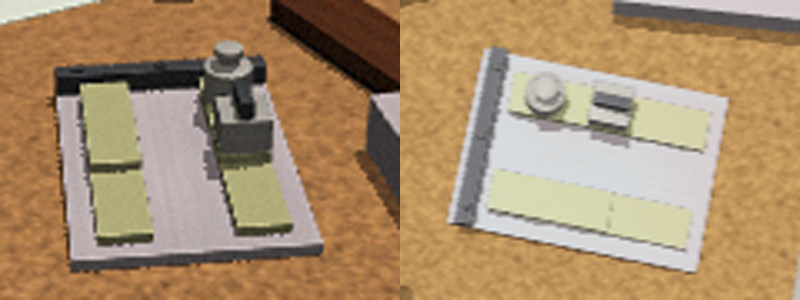

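Both weights stand upright on the joint, block on the overlap and round one over the packer. The joint is in line and the finished joint is untouched. Handing in.

```bash
python3 -c "
from plant import close_job
print(close_job())"
```

```text
the job is handed in; nothing more can be done
None
```

The lap joint is dry-fitted and handed in at about 30 s. By camera, the packer is about 1 mm from the middle of the gap, the overlap is within about 2 mm of 40 mm, and the block and round weights are each within about 2 mm of their marks.

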